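# Tare the mechanical kitchen scale with its thumbwheel

## Robot

A 6-joint arm with a two-finger parallel gripper is mounted at the origin on a cart in front of the work surface, level with it; the furniture and walls round the work are solid. World frame = base frame: x ahead of the robot, y to its left, z up, the work surface at z = 0. Lengths are in m, angles in rad, forces in N, time in s.
With the tool pointing down it reaches from about 0.225 to 0.875 m from the base axis. Payload 3.4 kg.
Tool frame: the origin (TCP) lies on the mounting face of the last link; the fingertips stand 173 mm ahead of it and the grasp point (between the pads) lies 155 mm ahead of it; y points along the fingers, x is the direction in which the jaws open and shut, and the axes are right-handed (so a half turn about y gives the same grasp; the last joint's range is limited). The gripper opens to 85 mm and grips with 20 to 120 N. Pads are 22 mm wide; open, the fingers measure 114 mm over their backs; the gripper's body (76 mm by 85 mm) begins 54 mm behind the grasp point. The pads swing forward as they close: fully open they stand 13 mm farther back than shut.
Start: joints at [-1.418, 0.276, 1.505, -0, 1.361, -0.121], TCP at [0.155, -0.554, 0.405] pointing down, gripper open.
Joint ranges: [-2.89, 2.89], [-0.75, 2.08], [0.22, 2.7], [-1.18, 4.32], [0.11, 2.71], [-2.7, 2.7]. Speed limits (rad/s): [2.57, 2.57, 3.14, 3.14, 3.14, 3.14].

## Interface

Orientations are given as a unit quaternion [w, x, y, z].
In Python, from rig import manip, vision, ticket gives the robot as it stands.
- The arm moves only by the tool arm_command, never from a script. Its argument "increments" is one flat list of numbers, 7 for each row, row after row: the turn, a rotation vector about the tool's x, y, z in rad, then the shift along the tool's x, y, z in cm, then the closure, from 0 (fully open) to 1 (shut). In form: [wx, wy, wz, tx, ty, tz, hand, wx, wy, wz, tx, ty, tz, hand, ...]. A call has 1 to 8 rows; each row shifts and turns the commanded pose from where the row before left it, along the tool's axes as they then stand; what a row does not reach is not made up. A row lasts 1/8 s, in which the tool goes at most 62.5 mm and 10.7 degrees, less where a joint would pass 70% of its speed; a pose out of reach is approached as far as the arm can. A call is refused whole if a number of a shift passes 6.25 or a number of a turn 0.188, either way. A call with a gripper value outside its range is refused whole. The fingers move at their own pace and stop on an object; "grip_force" is the grip in N (left out, the last holds). Time passes only in rows, so rows that do not move let the fingers close. It gives the time, the measured TCP pose, the force and the opening at its end, in the units of the state.
- manip.get_state(): the state, without advancing time (a new reading comes with each control period).
- vision.get_image(name): name is "scene" or "side" or "wrist"; returns the picture (400x640x3 uint8, red, green, blue); there is no depth.
- vision.camera_params(name): a dict with "vfov" (degrees; the focal length in pixels is half the picture's height over the tangent of half this angle, whatever the lens; pixels are square), "cx", "cy" (the principal point, pixels), "R" (3x3) and "t" (3): a world point X has camera coordinates R X + t. Camera axes: x right, y down, z forward; pixel columns grow to the right and rows downward; lengths in m; the calibration is good to about 2 mm. A picture is of the moment at which its call begins: read the wrist's pose just before it. camera_params takes no time and is no camera call; for the wrist camera it gives the pose at the moment of the call.
- ticket.sign_off(): hands the job in, once; it reports no verdict.
The state is a dict: "clock": time; "qpos": joint angles; "qd": joint speeds; "effort": joint torques, N m; "position": TCP position; "ee_rot": TCP orientation; "contact_force": force on the tool from outside, world axes, zero at the start; "moment": the same for the moment, N m; "width": finger opening in m.
Only numpy, scipy, OpenCV 4.12 (cv2) and the standard library are available. Lean on these libraries where they do the work, as an engineer would, in place of code of your own. Each camera call takes 0.05 s, during which the arm holds its last target.

## Task

Get the kitchen scale ready to weigh into the small white ramekin: set the empty ramekin gently upright in the middle of the scale's round platform and let go of it, then roll the ribbed thumbwheel in the front ridge of the scale with one fingertip until the wedge-shaped zero mark of the dial stands at the tip of the needle, within half a division. Do not lean on the scale (never more than 15 N on it), leave the ramekin standing on it, and leave the jar, the shaker and the mill where they are.

Things in the scene. Friction and masses are not known exactly. Their poses are not given: they have to be found in the camera images.
- scale: White mechanical kitchen scale, stands firm (does not slide); 224 mm deep (its x), 166 wide (y), deck 39 high. Origin on the surface under its middle; +x from the front ridge to the platform at the back, +y left, z up. On its centre line: thumbwheel x = -92 mm, dial centre -22, platform centre +82. The front ridge (36 deep, 150 wide) is 52 high, the dial's steel ring (96 across) 50 high.
- wheel_slot (a point): Centre of the thumbwheel's slot (40 x 15 mm) on top of the front ridge, 52 mm above the surface; axes as the scale's. Out of it stands the crown of a ribbed grey wheel, radius 18 mm, 11 wide, spindle level along the scale's x. The worn wheel runs out of true by 2 mm: its crown stands 5.5 to 9.5 mm above this point as it turns and is not measured: find it by touch. Too low to pinch.
- tare_wheel (a joint): Turn of the thumbwheel, rad; grows as its crown is rolled to the scale's -y (right). Pressed from above, it is rolled by moving the fingertip along y. It is sprung: sinks 1 mm per 8 N, 4 mm at most. Needs about 3.3 N along the crown to turn, so a press of some 6 to 10 N; less may slip. Endless both ways; stays where left. The dial turns 0.5 rad per rad (about 0.028 rad per mm of crown travel).
- zero_mark (a point): Zero of the dial: inner point of the 10 mm black wedge, 32 mm from the dial centre, under the glass. The dial is a white disc of 87 mm with 50 divisions (7.2 degrees each, 4 mm at this radius). Only the thumbwheel turns it: crown rolled to -y turns it clockwise seen from above, to +y counter-clockwise. Where zero stands at the start differs.
- needle_tip (a point): Tip of the dark needle, 32 mm from the dial centre, just above the dial. It points along the scale's +x when the platform is empty and swings clockwise seen from above as the platform sinks, about 0.5 rad for 200 g. Glass keeps fingers off needle and dial.
- platform_top (a point): Centre of the flat top of the round steel weighing platform, 110 mm in diameter, 66 mm above the surface when empty. The platform is sprung: it sinks about 2.45 mm per 100 g (400 N/m) and comes to a stop after 14 mm.
- ramekin_center (a point): Centre, half-way up, of the empty white ceramic ramekin that is to be tared: round, 62 mm across at the rim, 54 at the foot, 55 high, wall 4, open at the top, 140 to 260 g. z up when upright. It starts to the left of the scale.
- ramekin: The same ramekin; origin at the centre of its underside.
- honey_jar: Bystander: closed glass jar with a grey lid, 63 mm across, 95 high; origin at the centre of its underside. Leave alone.
- salt_shaker: Bystander: glass shaker with a pale top, 44 mm across, 90 high; origin at the centre of its underside. Leave alone.
- pepper_mill: Bystander: dark wooden pepper mill, 58 mm across, 150 high; origin at the centre of its underside. Leave alone.
There are look-alikes about, which are no part of the job. Leave any purple or turquoise look-alike of the ramekin alone.

How it is judged:
By the outcome, as a careful person would: the job done as asked, in the order asked, and still so for the second after the job is handed in, with the robot touching nothing.
It also fails if it takes over 67 s, if anything falls off the work surface, if the arm or the gripper's body presses on something with over 40 N, if the wrist force passes 120 N, or if a joint passes its speed limit or range.

## Working session

There is one attempt and no reset: what is moved stays moved. The work goes in short steps, Python scripts to look and compute and a tool call to move; the robot and the scene stay as the last step left them, time stands still between calls to the robot, and variables do not carry over. Pictures are saved under pics/ and viewed, and the job is handed in when it is done.

Besides the shell and the picture viewer there is one more tool, called after "Call:" by a JSON object that holds its "name" and its "arguments". arm_command: Moves the arm, as the interface text tells. Its arguments: {"type":"object","properties":{"increments":{"type":"array"},"grip_force":{"type":"number"}},"required":["increments"]}

```bash
ls; mkdir -p pics
python3 - <<'E'
from rig import manip, vision, ticket
import cv2
print(manip.get_state())
for n in ["scene","side","wrist"]:
    p=vision.camera_params(n);print(n,p)
    cv2.imwrite(f"pics/{n}0.png",vision.get_image(n)[:,:,::-1])
E
```

```text
pics
{'clock': 0.0, 'qpos': array([-1.41800889e+00,  2.76560956e-01,  1.50611425e+00, -2.23281586e-05,
        1.36066846e+00, -1.21012649e-01]), 'qd': array([ 9.62766621e-04,  1.60252440e-04, -1.33458131e-03, -9.38047437e-05,
       -6.05646694e-04,  1.48812218e-03]), 'effort': array([-5.52978531e-05, -4.16764891e+01, -2.45807952e+01,  1.18327384e-04,
        1.12569152e-02,  6.48682132e-06]), 'position': array([ 0.15542692, -0.55337696,  0.40386636]), 'ee_rot': array([ 0.5639843 , -0.5631339 ,  0.42753404, -0.42663399]), 'contact_force': array([ 0.20177727,  0.12028684, -0.34886555]), 'moment': array([-0.04096392,  0.05734831,  0.00818546]), 'width': 0.08598795838897542}
scene {'vfov': 48.529730514995855, 'cx': 323.62688055225897, 'cy': 199.6874924771387, 'R': array([[-0.81163357, -0.58407333, -0.01045432],
       [-0.29841673,  0.42993462, -0.85211717],
       [ 0.50219359, -0.68848716, -0.52324662]]), 't': array([0.49082285, 0.27532951, 0.99048699])}
side {'vfov': 55.88370447710767, 'cx': 317.6522900395362, 'cy': 198.90879552010804, 'R': array([[-0.96168249, -0.27389018,  0.01228672],
       [-0.11390748,  0.3583844 , -0.926599  ],
       [ 0.249383  , -0.89249358, -0.37585014]]), 't': array([0.57435521, 0.1534882 , 0.77392825])}
wrist {'vfov': 58.64139709040296, 'cx': 321.61267169815955, 'cy': 197.5800451668537, 'R': array([[ 0.27079363, -0.96263642, -0.00139283],
       [-0.91258574, -0.25717411,  0.31788166],
       [-0.30636266, -0.08480926, -0.94812938]]), 't': array([-0.57354052, -0.04224248,  0.38012167])}
```

View pics/scene0.png

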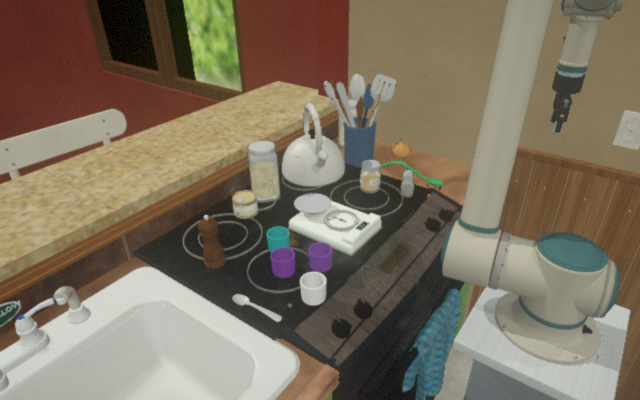

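View pics/side0.png

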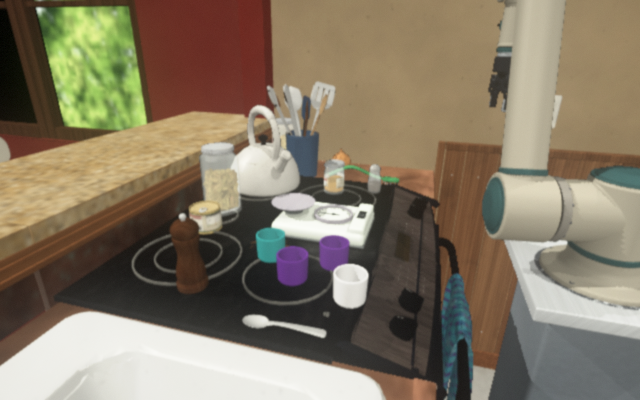

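View pics/wrist0.png

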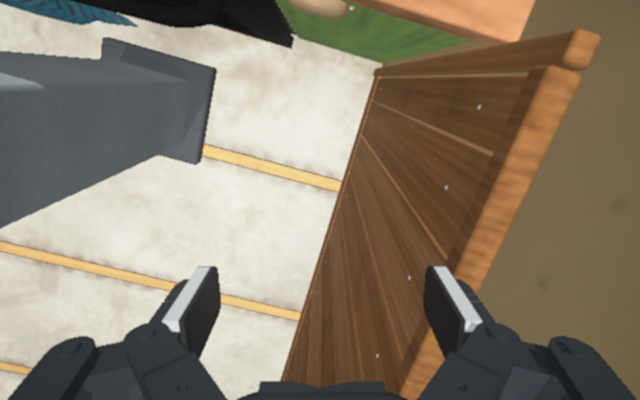

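Candidates for the ramekin in the scene view are the white cup (313,288), purple cups (283,262) and (320,257), and a turquoise cup (278,239). By colour, only the white one fits. Next is a close crop and measurement.

```bash
cat > h.py <<'E'
import numpy as np, cv2
from rig import manip, vision, ticket
def f(p,H=400): return H/2/np.tan(np.radians(p['vfov'])/2)
def ray(p,u,v):
    d=np.array([(u-p['cx'])/f(p),(v-p['cy'])/f(p),1.]); R=np.array(p['R'])
    return -R.T@np.array(p['t']), R.T@d
def onplane(p,u,v,z):
    c,d=ray(p,u,v); return c+d*(z-c[2])/d[2]
def proj(p,X):
    q=np.array(p['R'])@np.asarray(X,float)+p['t']; return np.array([p['cx']+f(p)*q[0]/q[2],p['cy']+f(p)*q[1]/q[2]])
def tri(ps,uvs):
    A=np.zeros((3,3));b=np.zeros(3)
    for p,(u,v) in zip(ps,uvs):
        c,d=ray(p,u,v);d/=np.linalg.norm(d);M=np.eye(3)-np.outer(d,d);A+=M;b+=M@c
    return np.linalg.solve(A,b)
def crop(img,x0,y0,x1,y1,k,name):
    cv2.imwrite(name,cv2.resize(img[y0:y1,x0:x1],None,fx=k,fy=k,interpolation=cv2.INTER_CUBIC))
def Rt():
    from scipy.spatial.transform import Rotation as Ro
    s=manip.get_state();q=s['ee_rot'];return s,Ro.from_quat([q[1],q[2],q[3],q[0]]).as_matrix()
E
python3 - <<'E'
from h import *
a=cv2.imread('pics/scene0.png');b=cv2.imread('pics/side0.png')
crop(a,250,170,410,310,5,'pics/c1.png');crop(b,240,180,400,320,5,'pics/c2.png')
E
```

```text
(no output)
```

View pics/c1.png

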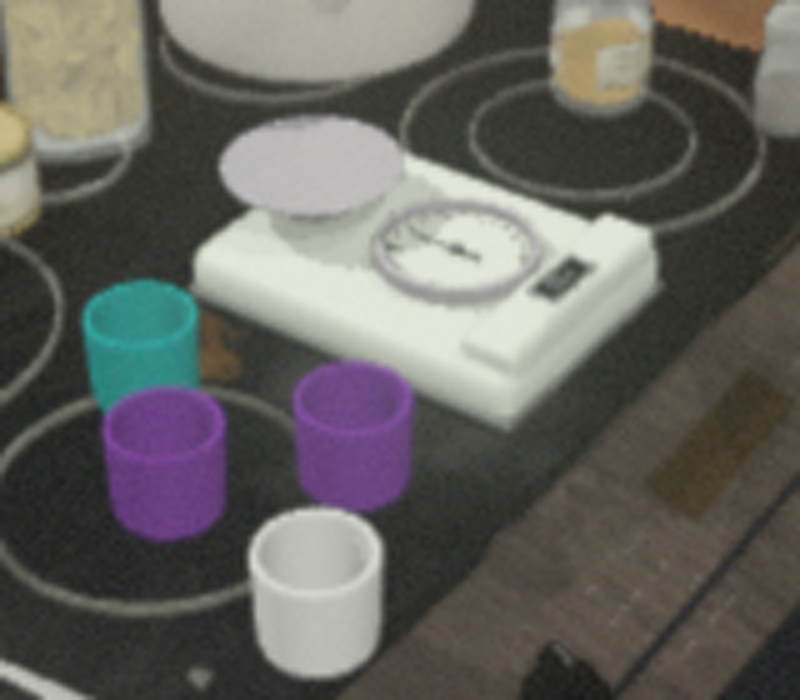

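View pics/c2.png

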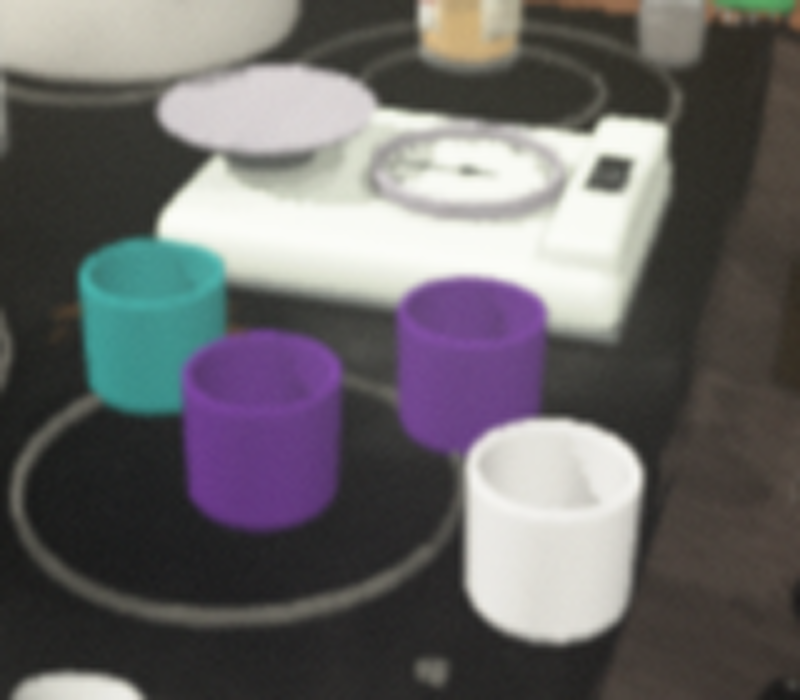

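Run:
```python
from h import *
ps=[vision.camera_params('scene'),vision.camera_params('side')]
pts={'plat':((312,166),(267,110),.066),'ring':((457,251),(469,171),.050),'slot':((563,278),(609,174),.052),'rim':((316,556),(555,467),.055),
'purpR':((353,406),(472,320),.055),'purpL':((166,432),(262,375),.055),'turq':((141,322),(153,281),.055)}
for k,(a,b,z) in pts.items():
    u=(250+a[0]/5,170+a[1]/5);v=(240+b[0]/5,180+b[1]/5)
    print(k,tri(ps,[u,v]).round(4),onplane(ps[0],*u,z).round(4),onplane(ps[1],*v,z).round(4))
```

```text
plat [ 0.6703 -0.0339  0.0605] [ 0.6629 -0.0254  0.066 ] [ 0.6676 -0.024   0.066 ]
ring [ 0.5646 -0.0313  0.0422] [ 0.5564 -0.0199  0.05  ] [ 0.5622 -0.0172  0.05  ]
slot [ 0.4962 -0.0355  0.0481] [ 0.4917 -0.0289  0.052 ] [ 0.4962 -0.0297  0.052 ]
rim [0.4703 0.2287 0.0517] [0.4657 0.2339 0.055 ] [0.4712 0.2303 0.055 ]
purpR [0.5261 0.1227 0.0465] [0.5177 0.1331 0.055 ] [0.5242 0.1352 0.055 ]
purpL [0.5914 0.1953 0.0487] [0.5823 0.2039 0.055 ] [0.5909 0.2011 0.055 ]
turq [0.6647 0.1294 0.0463] [0.654  0.1398 0.055 ] [0.6601 0.142  0.055 ]
```

The crop confirms the white cup, open and upright. Triangulation and plane casts agree to about 5 mm: ramekin near (0.468, 0.232), platform near (0.666, -0.03), slot near (0.494, -0.03). I'm moving to an overview pose for the wrist camera.

Call:
{"name": "arm_command", "arguments": {"increments": [0,0,0,-3.8,0,3.8,0,0,0,0,-3.8,0,3.8,0,0,0,0,-3.8,0,3.8,0,0,0,0,-3.8,0,3.8,0,0,0,0,-3.8,0,3.8,0,0,0,0,-3.8,0,3.8,0,0,0,0,-3.8,0,3.8,0,0,0,0,-3.8,0,3.8,0]}}

```text
clock: 1.15
position: [0.3664, -0.1771, 0.4047]
ee_rot: [-0.563, 0.563, -0.427, 0.427]
contact_force: [0.6, 0.1, -0.6]
width: 0.0851
```

Call:
{"name": "arm_command", "arguments": {"increments": [0,0,0,-3.8,0,3.8,0,0,0,0,-3.8,0,3.8,0,0,0,0,-3.8,0,3.8,0,0,0,0,-3.8,0,3.8,0,0,0,0,-3.8,0,3.8,0,0,0.14,0,-3.8,0,3.8,0,0,0.14,0,0,0,0,0,0,0,0,0,0,0,0]}}

```text
clock: 2.15
position: [0.5238, 0.1031, 0.4041]
ee_rot: [0.499, -0.5, 0.501, -0.501]
contact_force: [-0.3, 0.2, -0.8]
width: 0.0853
```

Run:
```python
from h import *
s,R=Rt();print(s['clock'],s['position'],R.round(3),s['contact_force'],s['width'],s['qpos'])
p=vision.camera_params('wrist');im=vision.get_image('wrist')
import pickle;pickle.dump(p,open('w1.pkl','wb'))
cv2.imwrite('pics/w1.png',im[:,:,::-1])
```

```text
2.15 [0.5238107  0.10305022 0.40407378] [[-0.003 -0.001  1.   ]
 [-1.    -0.    -0.003]
 [ 0.    -1.    -0.001]] [-0.34649705  0.1798863  -0.76979593] 0.08530324108171514 [ 6.39943450e-02  2.14696147e-01  1.59130043e+00 -3.16104697e-04
  1.33695653e+00  1.63808669e+00]
```

View pics/w1.png

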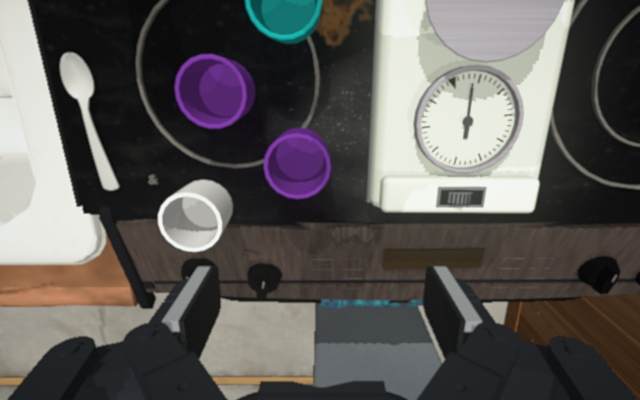

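White ramekin: rim centre near (190,221). Dial ring near (468,118), slot (462,198), wedge near (452,83), needle tip near (471,83). I'm casting these onto their planes.

Run:
```python
from h import *
import pickle
p=pickle.load(open('w1.pkl','rb'));im=cv2.imread('pics/w1.png')
# white ramekin mask
hsv=cv2.cvtColor(im,cv2.COLOR_BGR2HSV)
m=((hsv[:,:,2]>120)&(hsv[:,:,1]<50)).astype(np.uint8);m[:, :150]=0;m[:,245:]=0;m[:175]=0;m[255:]=0
c=max(cv2.findContours(m,0,1)[0],key=cv2.contourArea);print(cv2.boundingRect(c),cv2.minEnclosingCircle(c))
def P(n,u,v,z):print(n,onplane(p,u,v,z).round(4))
P('rim',190,221,.055);P('rimL',158.5,221,.055);P('rimR',222,221,.055)
P('ring',468,118,.05);P('ringT',468,65.5,.05);P('ringB',468,171,.05)
P('slot',462,198,.052);P('ridgeL',381,194,.052);P('ridgeR',540,194,.052)
P('scaleFL',384,212,.04);P('scaleFR',537,212,.04);P('purp',297,161,.055);P('ridge mid front',460,213,.045)
crop(im,370,0,580,225,3.6,'pics/c3.png');crop(im,140,165,250,265,6,'pics/c4.png')
```

```text
(157, 180, 74, 73) ((194.70713806152344, 214.028564453125), 38.85313034057617)
rim [0.474  0.2303 0.055 ]
rimL [0.4741 0.2606 0.055 ]
rimR [0.4739 0.1994 0.055 ]
ring [ 0.5702 -0.0272  0.05  ]
ringT [ 0.614  -0.0216  0.05  ]
ringB [ 0.5216 -0.0335  0.05  ]
slot [ 0.4956 -0.0303  0.052 ]
ridgeL [0.4999 0.047  0.052 ]
ridgeR [ 0.4994 -0.1038  0.052 ]
scaleFL [0.477 0.041 0.04 ]
scaleFR [ 0.4765 -0.1122  0.04  ]
purp [0.5327 0.1257 0.055 ]
ridge mid front [ 0.4776 -0.0332  0.045 ]
```

View pics/c3.png

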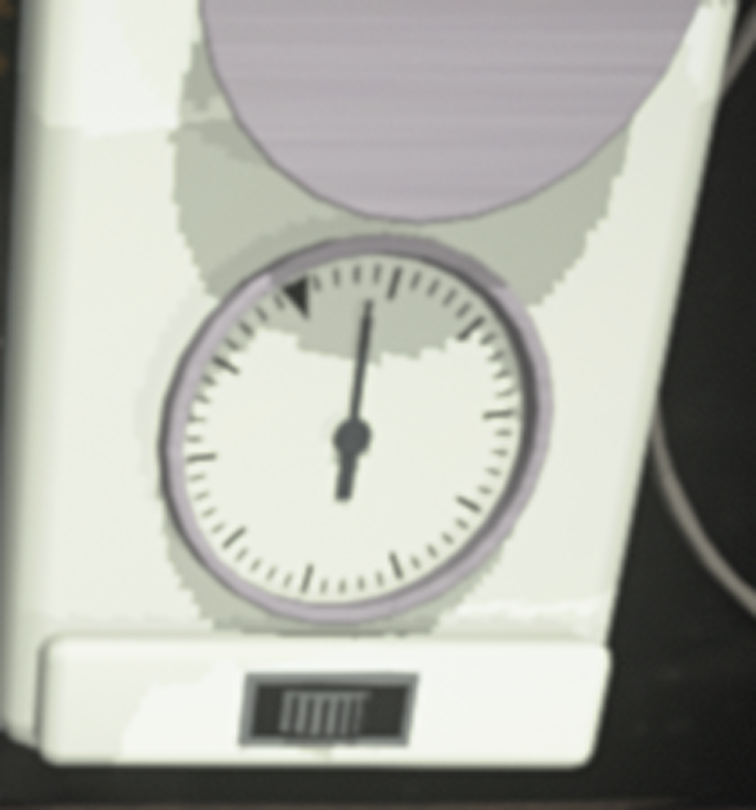

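View pics/c4.png

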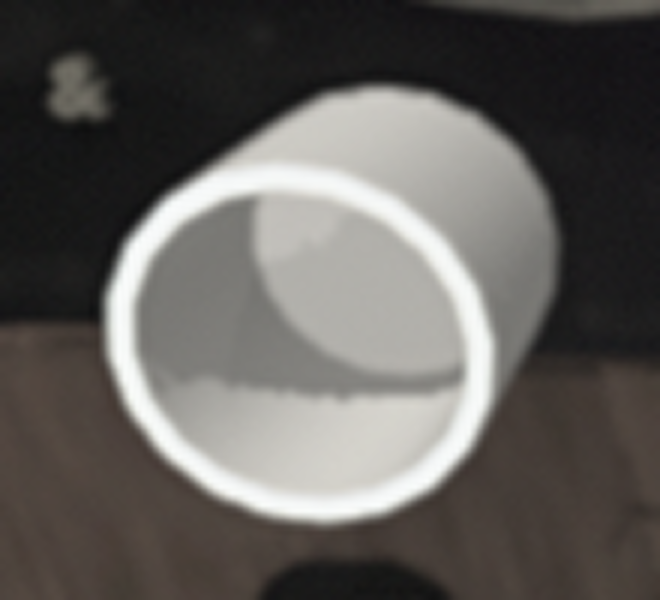

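Rim diameter casts to 61 mm, which matches the given 62. Ramekin is at (0.473, 0.230). The scale yaw is about 0, judging from the ridge. Next I go over the ramekin and down.

Call:
{"name": "arm_command", "arguments": {"increments": [0,0,0,-4.2,0,-1.7,0,0,0,0,-4.2,0,-1.7,0,0,0,0,-4.3,0,-1.7,0,0,0,0,0,3,0,0,0,0,0,0,3,0,0,0,0,0,0,3,0,0,0,0,0,0,2,0,0,0,0,0,0,0,0,0], "grip_force": 25}}

```text
clock: 3.2
position: [0.4729, 0.2287, 0.2934]
ee_rot: [0.497, -0.5, 0.502, -0.501]
contact_force: [0.1, -0.4, -0.4]
width: 0.0854
```

Run:
```python
from h import *
s,R=Rt();print(s['clock'],s['position'])
p=vision.camera_params('wrist');im=vision.get_image('wrist')
cv2.imwrite('pics/w2.png',im[:,:,::-1])
print(proj(p,[.473,.230,.055]), [onplane(p,u,v,.055).round(4) for u,v in ((250,300),(390,300))])
```

```text
3.2 [0.47290994 0.22870681 0.29342346]
[319.65204399 213.23273068] [array([0.41  , 0.2779, 0.055 ]), array([0.4093, 0.1825, 0.055 ])]
```

View pics/w2.png

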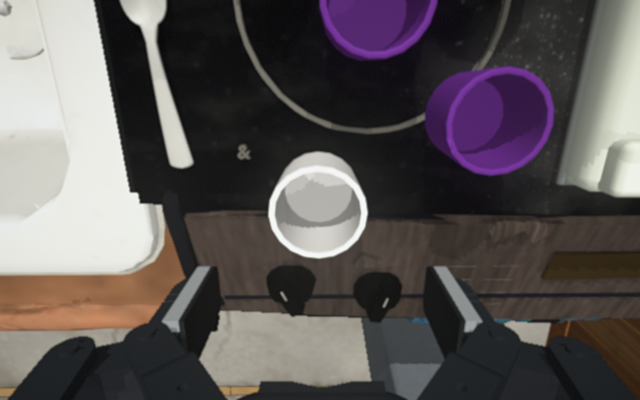

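The rim centre shows at (318,210), against a prediction of (320,213). So it is 2 mm further on; I correct for that and descend.

Call:
{"name": "arm_command", "arguments": {"increments": [0,0,0,-0.2,2.5,0.2,0,0,0,0,0,2.5,0,0,0,0,0,0,2.5,0,0,0,0,0,0,1.5,0,0,0,0,0,0,1.4,0,0,0,0,0,0,0,0,0]}}

```text
clock: 4.0
position: [0.4755, 0.2316, 0.1903]
ee_rot: [0.498, -0.499, 0.502, -0.501]
contact_force: [-0.1, 0.9, -0.3]
width: 0.0852
```

Run:
```python
from h import *
s,R=Rt();print(s['clock'],s['position'],s['contact_force'])
cv2.imwrite('pics/w3.png',vision.get_image('wrist')[:,:,::-1])
```

```text
4.0 [0.47553982 0.23157793 0.19025267] [-0.06818573  0.86328902 -0.27085411]
```

View pics/w3.png

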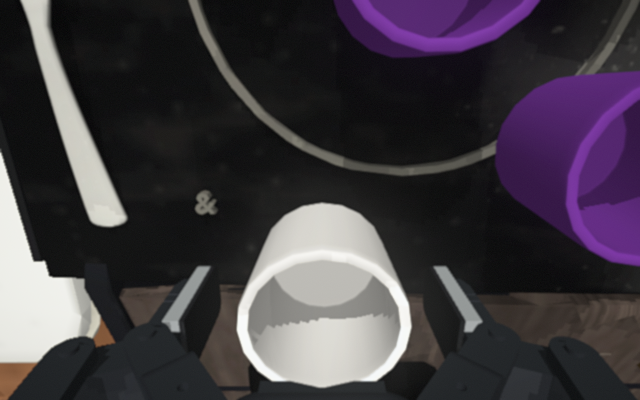

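The ramekin is centred between the fingers (rim at columns 238–411, fingers at 215–434). Closing.

Call:
{"name": "arm_command", "arguments": {"increments": [0,0,0,0,0,0,1,0,0,0,0,0,0,1,0,0,0,0,0,0,1,0,0,0,0,0,0,1,0,0,0,0,0,0,1,0,0,0,0,0,0,1], "grip_force": 25}}

```text
clock: 4.8
position: [0.476, 0.2318, 0.1916]
ee_rot: [-0.499, 0.498, -0.501, 0.502]
contact_force: [-0.4, -0.3, 6.6]
width: 0.0598
```

Call:
{"name": "arm_command", "arguments": {"increments": [0,0,0,0,-1,0,1,0,0,0,0,-2,0,1,0,0,0,0,-3,0,1,0,0,0,0,-3,0,1,0,0,0,0,-3,0,1,0,0,0,0,0,0,1]}}

```text
clock: 5.55
position: [0.4762, 0.232, 0.3129]
ee_rot: [-0.5, 0.497, -0.501, 0.502]
contact_force: [-0.2, 0.3, -1.9]
width: 0.0596
```

Run:
```python
from h import *
s,R=Rt();print(s['clock'],s['position'],s['contact_force'],s['width'])
cv2.imwrite('pics/w4.png',vision.get_image('wrist')[:,:,::-1])
cv2.imwrite('pics/s4.png',vision.get_image('side')[:,:,::-1])
```

```text
5.55 [0.47620895 0.23200172 0.31287342] [-0.24152661  0.32324089 -1.8540789 ] 0.059605061230494714
```

View pics/w4.png

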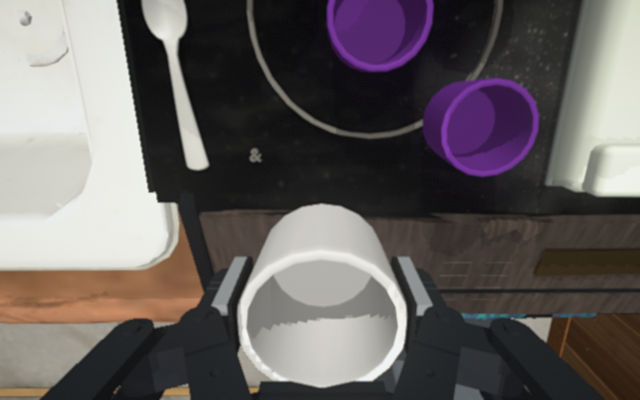

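View pics/s4.png

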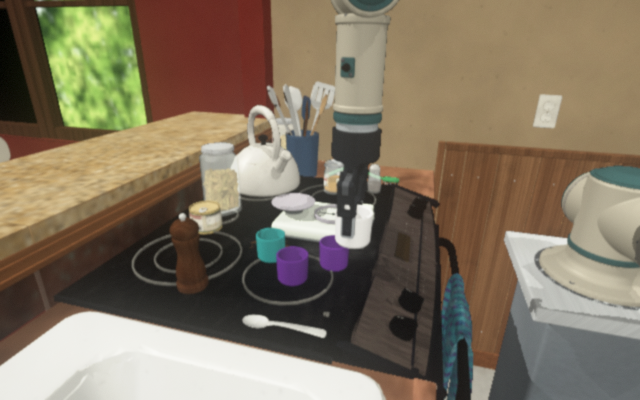

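Held upright, opening 59.6 mm, about 1.6 N of weight. I'm carrying it towards the scale at a height where the platform can be seen.

Call:
{"name": "arm_command", "arguments": {"increments": [0,0,0,2,-0.6,0.5,1,0,0,0,4,-0.6,1.1,1,0,0,0,4.4,-0.6,1.3,1,0,0,0,4.4,-0.6,1.3,1,0,0,0,4.4,-0.6,1.3,1,0,0,0,4,-0.5,1.1,1,0,0,0,3,-0.4,0.8,1,0,0,0,0,0,0,1]}}

```text
clock: 6.65
position: [0.5483, -0.0327, 0.3479]
ee_rot: [0.497, -0.498, 0.503, -0.502]
contact_force: [-0.7, 0.2, -2.0]
width: 0.0598
```

Run:
```python
from h import *
s,R=Rt();print(s['clock'],s['position'],s['contact_force'],s['width'],R.round(4))
p=vision.camera_params('wrist');im=vision.get_image('wrist');import pickle;pickle.dump((p,s['position']),open('w5.pkl','wb'))
cv2.imwrite('pics/w5.png',im[:,:,::-1])
```

```text
6.65 [ 0.54825627 -0.03271809  0.34790302] [-0.74655     0.17664012 -2.04856794] 0.059813834588186725 [[-9.4e-03 -2.6e-03  1.0e+00]
 [-1.0e+00 -2.0e-04 -9.4e-03]
 [ 2.0e-04 -1.0e+00 -2.6e-03]]
```

View pics/w5.png

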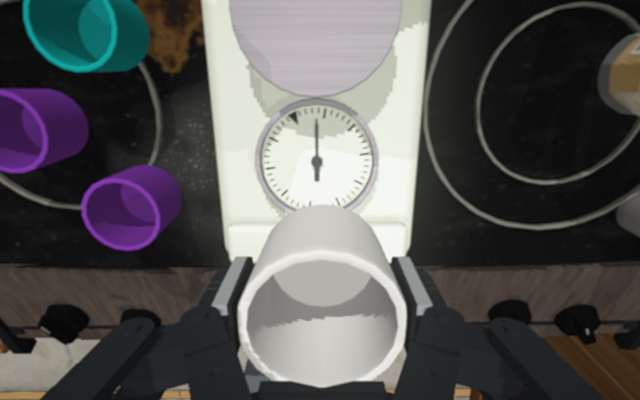

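```bash
cat > fit.py <<'E'
from h import *
from scipy.optimize import least_squares
def circ(P,r):
    g=lambda q:np.hypot(P[:,0]-q[0],P[:,1]-q[1])-r
    o=least_squares(g,P.mean(0)[:2],loss='soft_l1',f_scale=.001);return o.x,np.sqrt((o.fun**2).mean())
E
python3 - <<'E'
from fit import *
import pickle
p,pos=pickle.load(open('w5.pkl','rb'));im=cv2.imread('pics/w5.png')
lab=cv2.cvtColor(cv2.GaussianBlur(im,(3,3),0),cv2.COLOR_BGR2LAB).astype(int)
print(lab[40,315],lab[60,220],lab[110,300],lab[160,260])
m=((lab[:,:,1]>129)&(lab[:,:,2]<128)&(lab[:,:,0]>110)).astype(np.uint8)
m1=m.copy();m1[:,:215]=0;m1[:,415:]=0;m1[110:]=0
m1=cv2.morphologyEx(m1,cv2.MORPH_OPEN,np.ones((5,5)))
c=max(cv2.findContours(m1,0,1)[0],key=cv2.contourArea)[:,0]
c=c[c[:,1]>2];P=np.array([onplane(p,u,v,.066) for u,v in c])
print('plat',circ(P,.055),cv2.boundingRect(c))
rim=onplane(p,322,318,pos[2]-.136);print('rim',rim,'tcp',pos,rim-pos)
for u,v in ((317,98.5),(317,217),(256.5,158),(379,158)): print(onplane(p,u,v,.05).round(4))
v=im.copy();v[m1>0]=(0,0,255);cv2.imwrite('pics/m5.png',v[:120,200:440])
print('hub',onplane(p,317,162,.048))
E
```

```text
[193 131 126] [231 124 134] [197 124 136] [153 129 129]
plat (array([ 0.67317823, -0.02961044]), np.float64(0.0010993799702422433)) (231, 3, 169, 94)
rim [ 0.54888219 -0.03247287  0.21190302] tcp [ 0.54825627 -0.03271809  0.34790302] [ 0.00062592  0.00024522 -0.136     ]
[ 0.6144 -0.0297  0.05  ]
[ 0.5222 -0.0285  0.05  ]
[0.571 0.017 0.05 ]
[ 0.5702 -0.0764  0.05  ]
hub [ 0.56703879 -0.02903219  0.048     ]
```

View pics/m5.png

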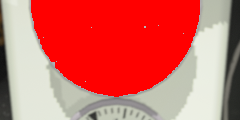

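Run:
```python
from h import *
a=vision.camera_params('scene');b=vision.camera_params('side')
for n,u,v,z in (('kettle front base',313,187,0),('L',282,172,.03),('R',345,172,.03)): print(n,onplane(a,u,v,z).round(3))
print('kettle handle top',tri([a,b],[(308,105),(258,108)]).round(3))
print('kettle spout/side near',onplane(b,266,193,0).round(3))
print('jar lid',onplane(a,370,163,.095).round(3),onplane(b,334,162,.095).round(3))
```

```text
kettle front base [ 0.789 -0.194  0.   ]
L [ 0.91  -0.175  0.03 ]
R [ 0.728 -0.3    0.03 ]
kettle handle top [ 0.871 -0.285  0.248]
kettle spout/side near [ 0.826 -0.217  0.   ]
jar lid [ 0.629 -0.297  0.095] [ 0.631 -0.3    0.095]
```

Platform centre is (0.673, -0.030), fit residual 1 mm. Dial to platform measures 104.6 mm (104 expected). The kettle is clear. Moving over and lowering to just above the platform.

Call:
{"name": "arm_command", "arguments": {"increments": [0,0,0,-0.1,0,2,1,0,0,0,-0.1,0,3.2,1,0,0,0,-0.1,0,3.2,1,0,0,0,-0.1,0,2.6,1,0,0,0,0,2,1.4,1,0,0,0,0,2.8,0,1,0,0,0,0,2,0,1,0,0,0,0,1,0,1]}}

```text
clock: 7.7
position: [0.6704, -0.0267, 0.2682]
ee_rot: [0.497, -0.5, 0.503, -0.5]
contact_force: [0.4, -1.4, -2.6]
width: 0.0595
```

Run:
```python
from h import *
s,R=Rt();print(s['clock'],s['position'],s['contact_force'],s['width'],R.round(4))
p=vision.camera_params('wrist');im=vision.get_image('side')
crop(im[:,:,::-1],220,120,420,270,4,'pics/s6.png')
im=vision.get_image('scene')
crop(im[:,:,::-1],240,130,440,280,4,'pics/sc6.png')
```

```text
7.7 [ 0.67043234 -0.02666885  0.26818737] [ 0.40074666 -1.37815383 -2.60515488] 0.05952065820814193 [[-0.0056 -0.0064  1.    ]
 [-1.      0.001  -0.0056]
 [-0.001  -1.     -0.0064]]
```

View pics/s6.png

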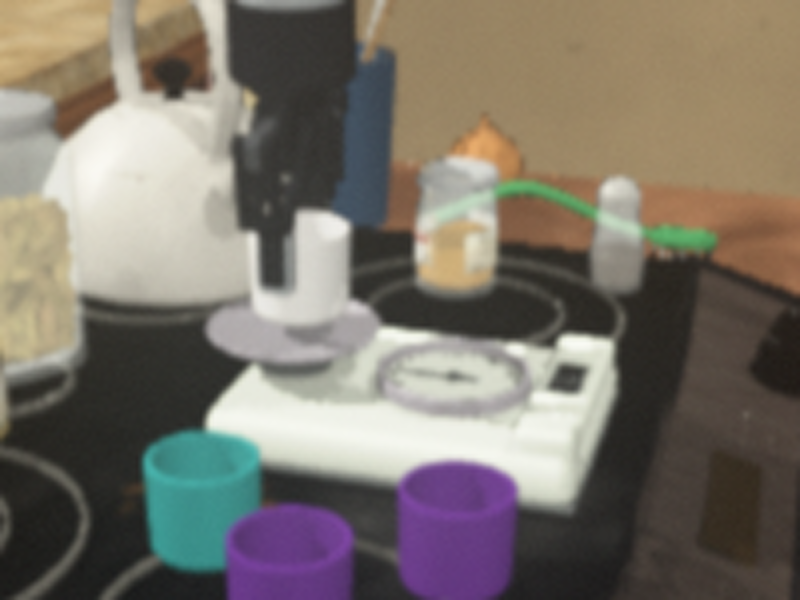

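View pics/sc6.png

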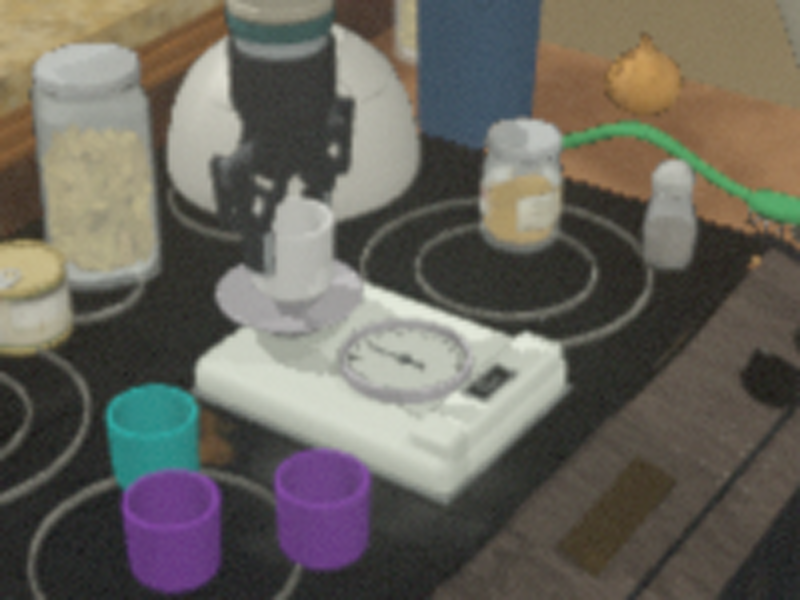

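Run:
```python
from h import *
a=vision.camera_params('scene');b=vision.camera_params('side')
print('scene rim',onplane(a,313,185,.132).round(4),'plat',onplane(a,312.3,204.5,.066).round(4))
print('side rim',onplane(b,295.2,177.5,.132).round(4),'plat',onplane(b,293.2,202,.066).round(4))
```

```text
scene rim [ 0.6556 -0.0212  0.132 ] plat [ 0.6588 -0.0195  0.066 ]
side rim [ 0.661  -0.0207  0.132 ] plat [ 0.6681 -0.0239  0.066 ]
```

The outside views put the ramekin 3–7 mm short of centre in x, and the wrist fit says 2–3 mm. I correct by +4 mm in x and -2 mm in y, then lower.

Call:
{"name": "arm_command", "arguments": {"increments": [0,0,0,0.2,0.3,0.4,1,0,0,0,0,0.4,0,1,0,0,0,0,0.2,0,1,0,0,0,0,0,0,1]}}

```text
clock: 8.3
position: [0.6759, -0.0296, 0.2627]
ee_rot: [-0.498, 0.498, -0.502, 0.502]
contact_force: [0.7, -0.5, -2.1]
width: 0.0595
```

Call:
{"name": "arm_command", "arguments": {"increments": [0,0,0,0,0.2,0,1,0,0,0,0,0,0,1]}}

```text
clock: 8.55
position: [0.6759, -0.0295, 0.2606]
ee_rot: [0.498, -0.498, 0.502, -0.502]
contact_force: [0.6, -0.1, -2.0]
width: 0.06
```

Call:
{"name": "arm_command", "arguments": {"increments": [0,0,0,0,0.2,0,1,0,0,0,0,0,0,1]}}

```text
clock: 8.8
position: [0.6759, -0.0295, 0.2585]
ee_rot: [0.498, -0.499, 0.502, -0.501]
contact_force: [0.2, 0.7, -1.1]
width: 0.06
```

Call:
{"name": "arm_command", "arguments": {"increments": [0,0,0,0,-0.1,-0.2,1,0,0,0,0,0.3,0,1,0,0,0,0,0.2,0,1,0,0,0,0,0,0,1]}}

```text
clock: 9.3
position: [0.6741, -0.0296, 0.2546]
ee_rot: [-0.498, 0.498, -0.501, 0.502]
contact_force: [-1.0, -0.1, -0.6]
width: 0.0594
```

Run:
```python
from h import *
for i in range(1):
    s,R=Rt();print(s['clock'],s['position'],s['contact_force'],s['width'])
im=vision.get_image('side')
crop(im[:,:,::-1],220,120,420,270,4,'pics/s7.png')
im=vision.get_image('wrist');cv2.imwrite('pics/w7.png',im[:,:,::-1])
```

```text
9.3 [ 0.67408062 -0.0295613   0.25464294] [-1.03547971 -0.05687136 -0.59521426] 0.05944623232280348
```

View pics/s7.png

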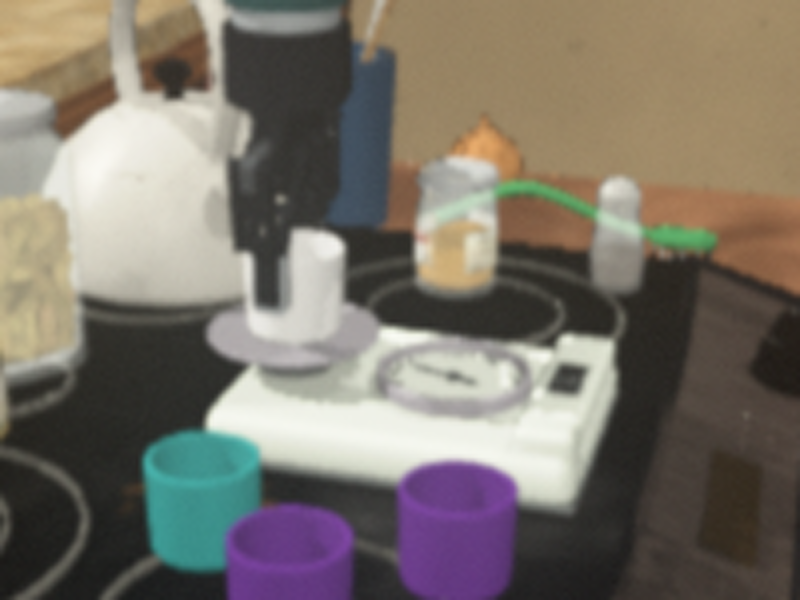

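View pics/w7.png

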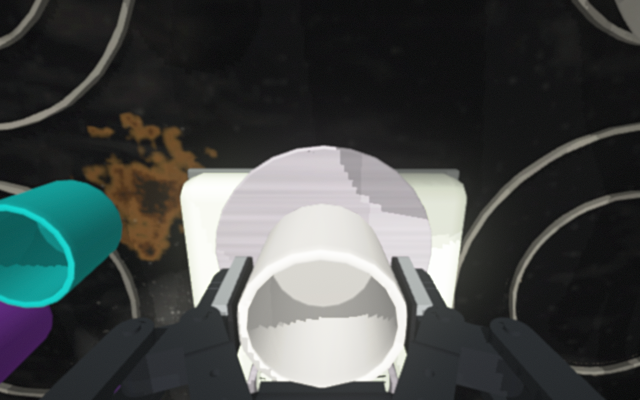

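On the platform: the needle has already swung. I'm checking the centring in this wrist view, with the platform at columns 216–432 and its top at row 146.

Run:
```python
from fit import *
p=vision.camera_params('wrist');im=cv2.imread('pics/w7.png')
lab=cv2.cvtColor(cv2.GaussianBlur(im,(3,3),0),cv2.COLOR_BGR2LAB).astype(int)
c=np.array([(324,146.5),(250,180),(230,204),(217,236),(400,180),(422,210),(431,240)],float)
for z in (.0625,): 
    P=np.array([onplane(p,u,v,z) for u,v in c]);print(circ(P,.055))
s,R=Rt();pos=s['position'];print(pos, onplane(p,322,318,pos[2]-.136), 'foot back edge',onplane(p,322,206,.0635))
```

```text
(array([ 0.66751518, -0.03036261]), np.float64(0.001163683328953448))
[ 0.67405654 -0.02955574  0.25478558] [ 0.67506882 -0.02926659  0.11878558] foot back edge [ 0.69687773 -0.02946734  0.0635    ]
```

The foot's back edge has a 25.6 mm gap to the platform edge (28 ideal), so it is 2.4 mm off. A small lift, shift back and set down fixes that, then I open.

Call:
{"name": "arm_command", "arguments": {"increments": [0,0,0,0,-0.6,0,1,0,0,0,0,0,-0.2,1,0,0,0,0,0.5,0,1,0,0,0,0,0.2,0,1,0,0,0,0,0,0,1]}}

```text
clock: 10.02
position: [0.672, -0.0295, 0.2535]
ee_rot: [0.498, -0.498, 0.502, -0.502]
contact_force: [0.5, -0.1, -1.1]
width: 0.0599
```

Call:
{"name": "arm_command", "arguments": {"increments": [0,0,0,0,0.1,0,1,0,0,0,0,0,0,1,0,0,0,0,0,0,0.5,0,0,0,0,0,0,0,0,0,0,0,0,0,0,0,0,0,0,0,0,0]}}

```text
clock: 10.78
position: [0.672, -0.0295, 0.2527]
ee_rot: [-0.498, 0.498, -0.502, 0.502]
contact_force: [-0.3, 0.9, 0.1]
width: 0.0856
```

Run:
```python
from h import *
s,R=Rt();print(s['clock'],s['position'],s['contact_force'],s['width'])
im=vision.get_image('side')
crop(im[:,:,::-1],220,120,420,270,4,'pics/s8.png')
im=vision.get_image('wrist');cv2.imwrite('pics/w8.png',im[:,:,::-1])
```

```text
10.775 [ 0.67199737 -0.02951096  0.25272232] [-0.25561017  0.89474253  0.07811438] 0.08561792255719285
```

View pics/w8.png

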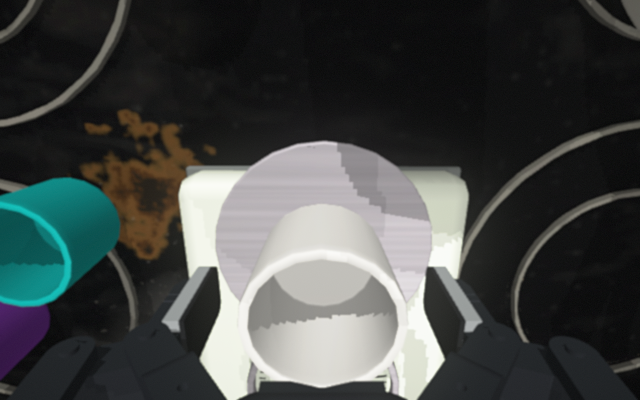

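View pics/s8.png

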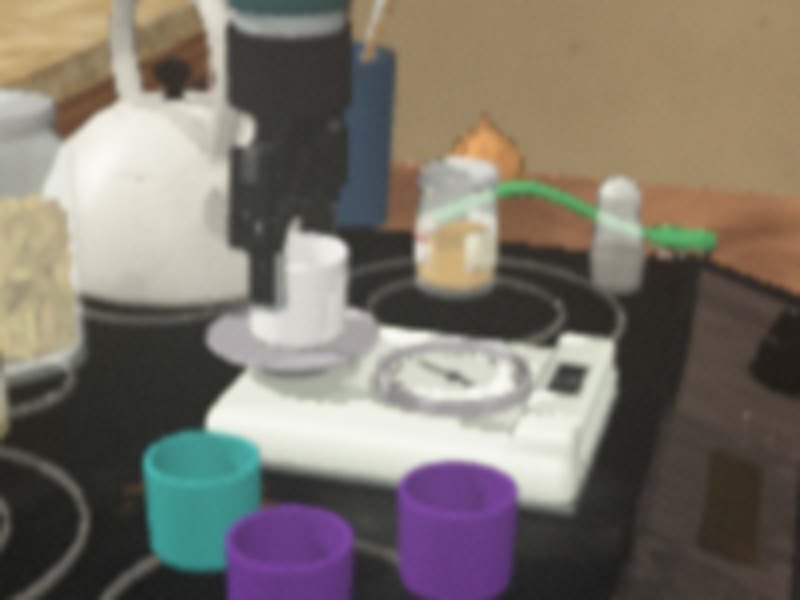

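Released and standing upright, centred. I'm rising straight up, moving back over the wheel and shutting the fingers.

Call:
{"name": "arm_command", "arguments": {"increments": [0,0,0,0,-1,0,0,0,0,0,0,-2.5,0,0,0,0,0,0,-4,0,0,0,0,0,0,-2.5,0,0,0,0,0,0,0,-3.5,0,0,0,0,0,0,-5,0.5,0,0,0,0,0,-5,1,0,0,0,0,0,-4,1]}}

```text
clock: 11.88
position: [0.495, -0.0282, 0.3535]
ee_rot: [-0.499, 0.498, -0.501, 0.502]
contact_force: [0.3, -0.5, 0.5]
width: 0.0322
```

Call:
{"name": "arm_command", "arguments": {"increments": [0,0,0,0,2,0,1,0,0,0,0,2,0,1,0,0,0,0,0,0,1,0,0,0,0,0,0,1]}}

```text
clock: 12.38
position: [0.4975, -0.0285, 0.3136]
ee_rot: [-0.499, 0.498, -0.501, 0.502]
contact_force: [-0.1, -1.0, 0.0]
width: -0.0
```

Run:
```python
from h import *
s,R=Rt();print(s['clock'],s['position'],s['contact_force'],s['width'],R.round(4))
p=vision.camera_params('wrist');im=vision.get_image('wrist');cv2.imwrite('pics/w9.png',im[:,:,::-1])
import pickle;pickle.dump((p,s['position']),open('w9.pkl','wb'))
print(proj(p,s['position']+[0,0,-.173]))
```

```text
12.375 [ 0.49745561 -0.02850471  0.31364922] [-0.09442618 -1.03466058  0.04922228] -3.429564771921238e-05 [[-6.2e-03  1.5e-03  1.0e+00]
 [-1.0e+00 -4.0e-04 -6.2e-03]
 [ 4.0e-04 -1.0e+00  1.5e-03]]
[322.42267463 267.93467575]
```

View pics/w9.png

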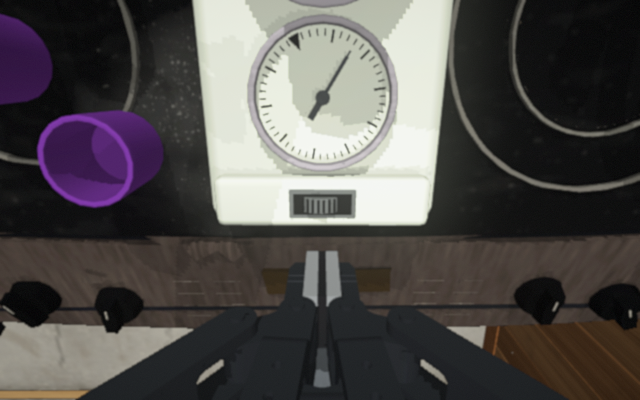

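The dial is in clear view: hub near (321,97), needle tip (348,53), wedge near (295,42), slot (322,204). I'm zooming to measure angles.

```bash
cat > ang.py <<'E'
from h import *
def ang(p,hub,tip,wedge,z=.046):
    H,T,W=[onplane(p,*q,z) for q in (hub,tip,wedge)]
    a=lambda q:np.degrees(np.arctan2(q[1]-H[1],q[0]-H[0]))
    print('hub',H.round(4),'needle r',np.hypot(*(T-H)[:2]).round(4),'ang',a(T).round(1),'wedge r',np.hypot(*(W-H)[:2]).round(4),'ang',a(W).round(1),'diff n-w',((a(T)-a(W)+180)%360-180).round(2),'deg; crown mm',(np.radians((a(T)-a(W)+180)%360-180)/.0278).round(1))
E
python3 - <<'E'
from h import *
import pickle
p,pos=pickle.load(open('w9.pkl','rb'));im=cv2.imread('pics/w9.png')
print('slot',onplane(p,322,204,.052), 'wheel', onplane(p,320,206,.06))
crop(im,240,10,400,230,3.6,'pics/c9.png')
E
```

```text
slot [ 0.49665728 -0.02846476  0.052     ] wheel [ 0.49808508 -0.02712836  0.06      ]
```

View pics/c9.png

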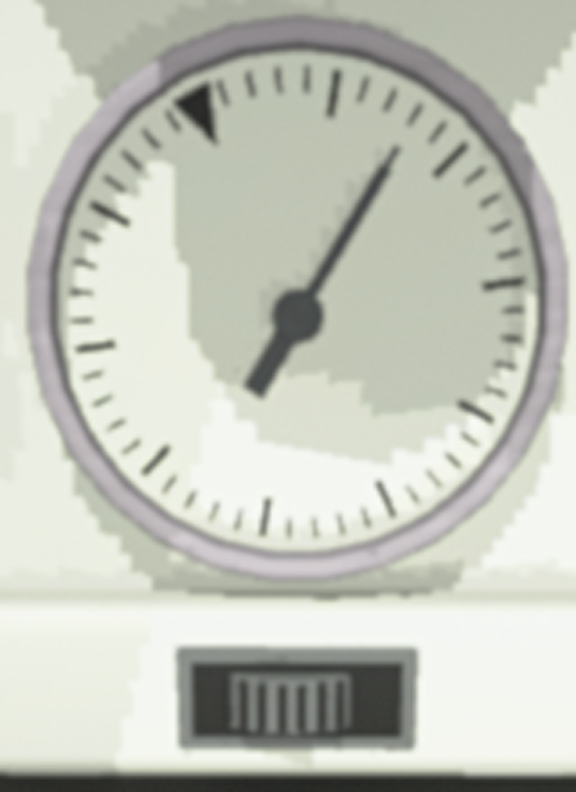

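Run:
```python
from ang import *
import pickle
p,pos=pickle.load(open('w9.pkl','rb'))
g=lambda x,y:(240+x/3.6,10+y/3.6)
ang(p,g(297,317),g(398,147),g(216,142))
```

```text
hub [ 0.5666 -0.0292  0.046 ] needle r 0.033 ang -31.9 wedge r 0.032 ang 25.3 diff n-w -57.28 deg; crown mm -36.0
```

The dial has to turn 57° clockwise, which is about 36 mm of crown travel to -y (tool +x), done in short strokes. Descending 6 mm to the left of wheel centre.

Call:
{"name": "arm_command", "arguments": {"increments": [0,0,0,-0.6,2.5,0,1,0,0,0,0,2.5,0,1,0,0,0,0,1.5,0,1,0,0,0,0,0.7,0,1,0,0,0,0,0,0,1]}}

```text
clock: 13.05
position: [0.4973, -0.0225, 0.2409]
ee_rot: [-0.498, 0.498, -0.501, 0.502]
contact_force: [0.5, -0.4, 0.1]
width: -0.0003
```

Call:
{"name": "arm_command", "arguments": {"increments": [0,0,0,0,0.3,0,1,0,0,0,0,0,0,1]}}

```text
clock: 13.3
position: [0.4972, -0.0225, 0.238]
ee_rot: [-0.499, 0.498, -0.501, 0.502]
contact_force: [-0.2, -0.1, 1.3]
width: -0.0001
```

Call:
{"name": "arm_command", "arguments": {"increments": [0,0,0,0,0.15,0,1,0,0,0,0,0,0,1]}}

```text
clock: 13.55
position: [0.497, -0.0224, 0.2363]
ee_rot: [-0.498, 0.498, -0.502, 0.502]
contact_force: [0.4, 0.5, -0.4]
width: -0.0
```

Call:
{"name": "arm_command", "arguments": {"increments": [0,0,0,0,0.1,0,1,0,0,0,0,0,0,1]}}

```text
clock: 13.8
position: [0.497, -0.0224, 0.2351]
ee_rot: [0.498, -0.498, 0.502, -0.502]
contact_force: [-0.7, 0.3, 0.7]
width: -0.0003
```

Call:
{"name": "arm_command", "arguments": {"increments": [0,0,0,0,0.1,0,1,0,0,0,0,0,0,1]}}

```text
clock: 14.05
position: [0.497, -0.0224, 0.2341]
ee_rot: [0.498, -0.499, 0.502, -0.501]
contact_force: [0.1, -0.2, -0.2]
width: -0.0002
```

Call:
{"name": "arm_command", "arguments": {"increments": [0,0,0,0,0.1,0,1,0,0,0,0,0,0,1]}}

```text
clock: 14.3
position: [0.497, -0.0224, 0.2331]
ee_rot: [0.498, -0.498, 0.502, -0.502]
contact_force: [0.3, -0.3, 1.3]
width: -0.0002
```

Call:
{"name": "arm_command", "arguments": {"increments": [0,0,0,0,0.08,0,1,0,0,0,0,0,0,1]}}

```text
clock: 14.55
position: [0.497, -0.0224, 0.2323]
ee_rot: [0.498, -0.498, 0.502, -0.502]
contact_force: [-0.4, -0.1, -0.6]
width: -0.0001
```

Call:
{"name": "arm_command", "arguments": {"increments": [0,0,0,0,0.08,0,1,0,0,0,0,0,0,1]}}

```text
clock: 14.8
position: [0.497, -0.0224, 0.2315]
ee_rot: [0.498, -0.498, 0.502, -0.502]
contact_force: [0.6, 0.3, 0.2]
width: 0.0001
```

Call:
{"name": "arm_command", "arguments": {"increments": [0,0,0,0,0.08,0,1,0,0,0,0,0,0,1]}}

```text
clock: 15.05
position: [0.4971, -0.0224, 0.2309]
ee_rot: [-0.498, 0.498, -0.501, 0.502]
contact_force: [-0.3, -0.4, 2.3]
width: 0.0003
```

Call:
{"name": "arm_command", "arguments": {"increments": [0,0,0,0,0.06,0,1,0,0,0,0,0,0,1]}}

```text
clock: 15.3
position: [0.4971, -0.0224, 0.2305]
ee_rot: [-0.498, 0.498, -0.501, 0.502]
contact_force: [-0.4, 0.0, 4.3]
width: -0.0
```

Call:
{"name": "arm_command", "arguments": {"increments": [0,0,0,0,0.04,0,1,0,0,0,0,0,0,1]}}

```text
clock: 15.55
position: [0.497, -0.0224, 0.2302]
ee_rot: [-0.498, 0.498, -0.501, 0.502]
contact_force: [-1.5, 0.5, 6.1]
width: -0.0003
```

Contact at TCP z near 0.231, with about 4–5 N per commanded mm. Pressing to about 8 N and rolling.

Call:
{"name": "arm_command", "arguments": {"increments": [0,0,0,0,0.04,0,1,0,0,0,0.15,0,0,1,0,0,0,0.15,0,0,1]}}

```text
clock: 15.92
position: [0.497, -0.0246, 0.2299]
ee_rot: [0.499, -0.497, 0.502, -0.501]
contact_force: [-2.3, 4.6, 8.7]
width: -0.0003
```

Call:
{"name": "arm_command", "arguments": {"increments": [0,0,0,0.2,0,0,1,0,0,0,0.2,0,0,1]}}

```text
clock: 16.18
position: [0.4969, -0.0285, 0.2301]
ee_rot: [0.499, -0.497, 0.502, -0.501]
contact_force: [-0.8, 5.1, 8.6]
width: -0.0001
```

Run:
```python
from h import *
s,R=Rt();print(s['clock'],s['position'],s['contact_force'])
p=vision.camera_params('wrist');im=vision.get_image('wrist');cv2.imwrite('pics/w10.png',im[:,:,::-1])
import pickle;pickle.dump((p,s['position']),open('w10.pkl','wb'))
```

```text
16.175 [ 0.49694816 -0.02848387  0.23010381] [-0.83190661  5.08856778  8.60619927]
```

View pics/w10.png

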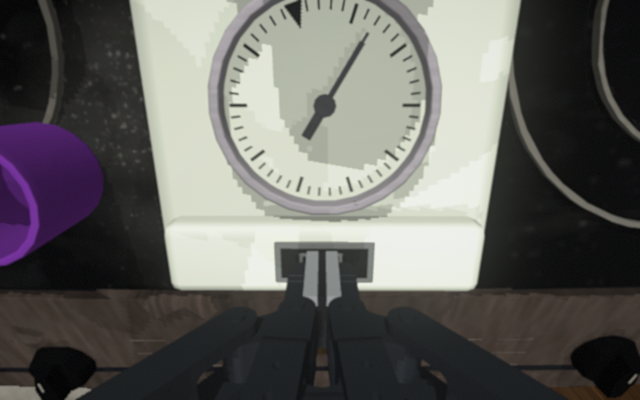

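It rolls with Fz 8.6 N and Fy 5 N. Continuing the stroke.

Call:
{"name": "arm_command", "arguments": {"increments": [0,0,0,0.2,0,0,1,0,0,0,0.2,0,0,1]}}

```text
clock: 16.48
position: [0.4969, -0.0324, 0.2303]
ee_rot: [0.499, -0.497, 0.502, -0.501]
contact_force: [-2.6, 4.6, 10.8]
width: -0.0003
```

Call:
{"name": "arm_command", "arguments": {"increments": [0,0,0,0.2,0,0,1,0,0,0,0.1,0,0,1]}}

```text
clock: 16.73
position: [0.4969, -0.0357, 0.2304]
ee_rot: [0.499, -0.498, 0.502, -0.501]
contact_force: [-1.1, 3.3, 10.9]
width: -0.0002
```

Run:
```python
from h import *
s,R=Rt();print(s['clock'],s['position'],s['contact_force'])
p=vision.camera_params('wrist');im=vision.get_image('wrist')[:,:,::-1]
import pickle;pickle.dump((p,s['position']),open('w11.pkl','wb'))
crop(im,200,0,450,300,2,'pics/c11.png')
```

```text
16.725 [ 0.49693624 -0.03572644  0.23035541] [-1.12548386  3.26461057 10.89064118]
```

View pics/c11.png

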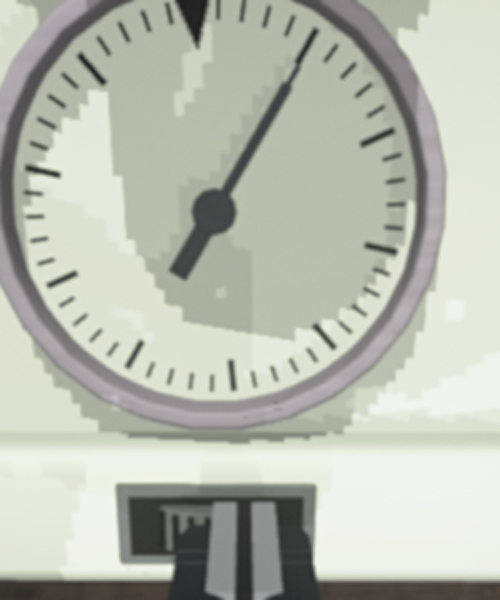

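Run:
```python
from ang import *
import pickle
p,pos=pickle.load(open('w11.pkl','rb'))
g=lambda x,y:(200+x/2,0+y/2)
ang(p,g(213,211),g(298,64),g(197,47))
```

```text
hub [ 0.5671 -0.0291  0.046 ] needle r 0.0329 ang -31.7 wedge r 0.0312 ang 4.6 diff n-w -36.33 deg; crown mm -22.8
```

13 mm of travel turned the dial 20.7°, as expected, so 22.8 mm is left. Lifting, going back 14 mm and pressing again.

Call:
{"name": "arm_command", "arguments": {"increments": [0,0,0,0,-0.6,0,1,0,0,0,-0.7,0,0,1,0,0,0,-0.7,0,0,1,0,0,0,0,0.3,0,1,0,0,0,0,0.15,0,1,0,0,0,0,0.06,0,1,0,0,0,0,0,0,1]}}

```text
clock: 17.65
position: [0.4969, -0.0221, 0.2309]
ee_rot: [0.499, -0.498, 0.502, -0.501]
contact_force: [-1.4, 1.6, 9.0]
width: 0.0
```

Call:
{"name": "arm_command", "arguments": {"increments": [0,0,0,0.2,0,0,1,0,0,0,0.2,0,0,1]}}

```text
clock: 17.9
position: [0.4968, -0.0256, 0.2311]
ee_rot: [0.499, -0.498, 0.502, -0.501]
contact_force: [-1.4, 5.6, 10.9]
width: 0.0003
```

Call:
{"name": "arm_command", "arguments": {"increments": [0,0,0,0.2,0,0,1,0,0,0,0.2,0,0,1]}}

```text
clock: 18.15
position: [0.4968, -0.0296, 0.2313]
ee_rot: [0.499, -0.498, 0.502, -0.501]
contact_force: [-2.0, 4.2, 11.9]
width: -0.0003
```

Call:
{"name": "arm_command", "arguments": {"increments": [0,0,0,0.1,-0.08,0,1,0,0,0,0.2,0,0,1]}}

```text
clock: 18.4
position: [0.4968, -0.0327, 0.2319]
ee_rot: [0.499, -0.498, 0.502, -0.501]
contact_force: [-2.4, 4.2, 10.2]
width: -0.0002
```

Call:
{"name": "arm_command", "arguments": {"increments": [0,0,0,0.2,-0.02,0,1,0,0,0,0.1,0,0,1]}}

```text
clock: 18.65
position: [0.4968, -0.036, 0.2321]
ee_rot: [0.499, -0.498, 0.502, -0.501]
contact_force: [-1.8, 2.4, 8.6]
width: -0.0003
```

Run:
```python
from h import *
s,R=Rt();print(s['clock'],s['position'],s['contact_force'])
p=vision.camera_params('wrist');im=vision.get_image('wrist')[:,:,::-1]
import pickle;pickle.dump((p,s['position']),open('w12.pkl','wb'))
crop(im,200,0,450,300,2,'pics/c12.png')
```

```text
18.65 [ 0.49682176 -0.03597367  0.23206288] [-1.79051468  2.39583656  8.62336729]
```

View pics/c12.png

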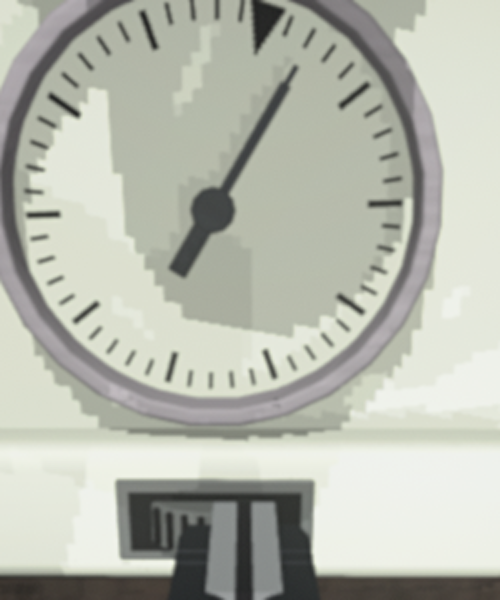

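Run:
```python
from ang import *
import pickle
p,pos=pickle.load(open('w12.pkl','rb'))
g=lambda x,y:(200+x/2,0+y/2)
ang(p,g(213,210),g(296,66),g(259,53))
```

```text
hub [ 0.5669 -0.0294  0.046 ] needle r 0.0325 ang -31.7 wedge r 0.0316 ang -17.9 diff n-w -13.77 deg; crown mm -8.6
```

Call:
{"name": "arm_command", "arguments": {"increments": [0,0,0,0,-0.6,0,1,0,0,0,-0.7,0,0,1,0,0,0,-0.4,0,0,1,0,0,0,0,0.3,0,1,0,0,0,0,0.2,0,1,0,0,0,0,0.08,0,1,0,0,0,0,0,0,1]}}

```text
clock: 19.58
position: [0.4969, -0.0253, 0.2323]
ee_rot: [0.498, -0.498, 0.502, -0.501]
contact_force: [-2.3, 1.3, 9.8]
width: -0.0004
```

8.6 mm is left. I roll 7.5 mm, then look.

Call:
{"name": "arm_command", "arguments": {"increments": [0,0,0,0.2,-0.03,0,1,0,0,0,0.2,-0.01,0,1]}}

```text
clock: 19.82
position: [0.4969, -0.0288, 0.2326]
ee_rot: [0.499, -0.498, 0.502, -0.501]
contact_force: [-2.3, 4.5, 10.0]
width: -0.0003
```

Call:
{"name": "arm_command", "arguments": {"increments": [0,0,0,0.2,0,0,1,0,0,0,0.15,0,0,1,0,0,0,0,0,0,1]}}

```text
clock: 20.2
position: [0.4969, -0.0324, 0.2328]
ee_rot: [0.499, -0.498, 0.502, -0.501]
contact_force: [-2.9, 3.7, 10.7]
width: -0.0002
```

Run:
```python
from h import *
s,R=Rt();print(s['clock'],s['position'],s['contact_force'])
p=vision.camera_params('wrist');im=vision.get_image('wrist')[:,:,::-1]
import pickle;pickle.dump((p,s['position']),open('w13.pkl','wb'))
crop(im,240,0,400,120,5,'pics/c13.png')
```

```text
20.2 [ 0.49685149 -0.03237221  0.23278454] [-2.94791252  3.73557274 10.71927841]
```

View pics/c13.png

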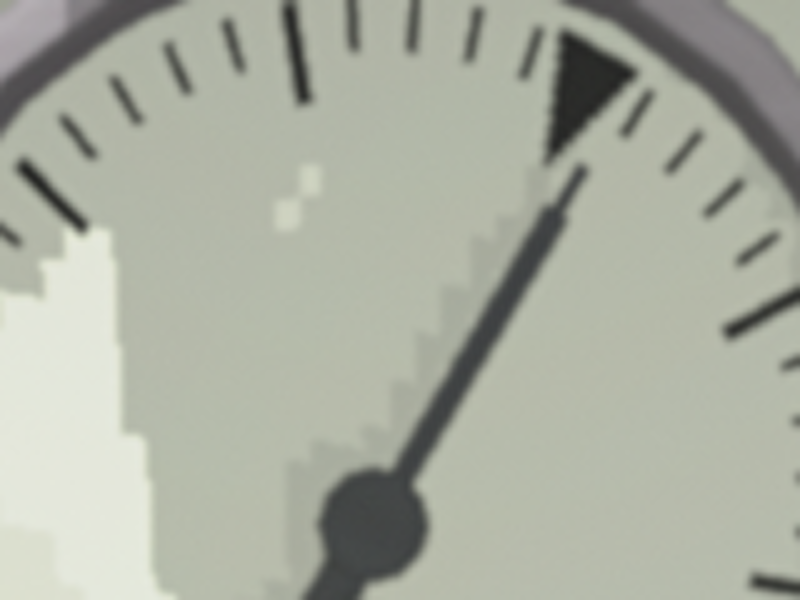

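Run:
```python
from ang import *
import pickle
p,pos=pickle.load(open('w13.pkl','rb'))
g=lambda x,y:(240+x/5,0+y/5)
ang(p,g(374,524),g(584,167),g(550,162)); print(-np.array(p['R']).T@p['t'])
```

```text
hub [ 0.567  -0.0293  0.046 ] needle r 0.0325 ang -31.9 wedge r 0.0315 ang -27.3 diff n-w -4.59 deg; crown mm -2.9
[ 0.57768307 -0.03241989  0.20186424]
```

Call:
{"name": "arm_command", "arguments": {"increments": [0,0,0,0.15,-0.01,0,1,0,0,0,0.12,0,0,1,0,0,0,0,0,0,1]}}

```text
clock: 20.62
position: [0.4968, -0.0352, 0.2328]
ee_rot: [0.499, -0.498, 0.502, -0.501]
contact_force: [-1.5, 2.5, 9.1]
width: 0.0002
```

Run:
```python
from h import *
s,R=Rt();print(s['clock'],s['position'],s['contact_force'])
p=vision.camera_params('wrist');im=vision.get_image('wrist')[:,:,::-1]
import pickle;pickle.dump((p,s['position']),open('w14.pkl','wb'))
crop(im,240,0,400,120,5,'pics/c14.png')
```

```text
20.625 [ 0.49683747 -0.03520056  0.23283283] [-1.53803766  2.4608728   9.06560155]
```

View pics/c14.png

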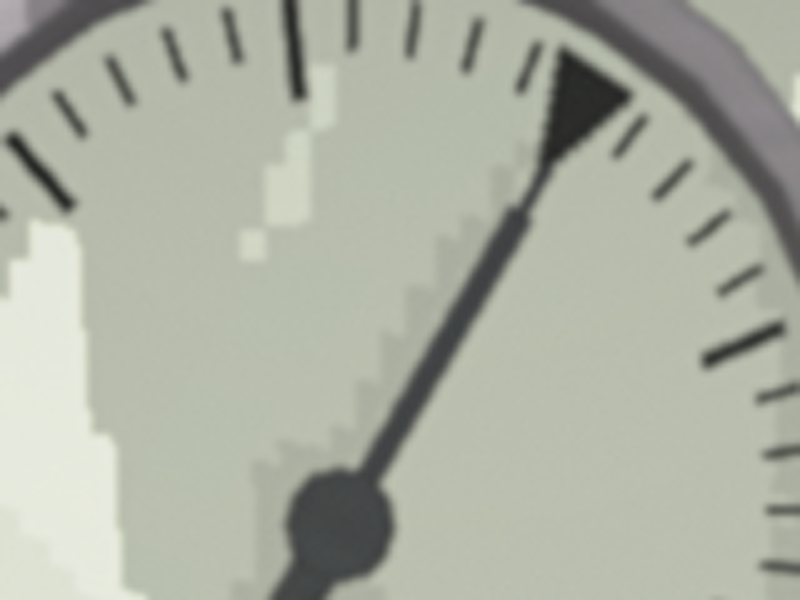

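The needle tip now meets the wedge point at (548,166). Lifting straight off and checking.

Call:
{"name": "arm_command", "arguments": {"increments": [0,0,0,0,-0.2,0,1,0,0,0,0,-1,0,1,0,0,0,0,-3,0,1,0,0,0,0,-4,0,1,0,0,0,0,-2,0,1,0,0,0,0,0,0,1,0,0,0,0,0,0,1]}}

```text
clock: 21.55
position: [0.4965, -0.0356, 0.3331]
ee_rot: [0.498, -0.499, 0.502, -0.501]
contact_force: [-0.7, 0.6, 1.0]
width: -0.0
```

Run:
```python
from h import *
s,R=Rt();print(s['clock'],s['position'],s['contact_force'])
p=vision.camera_params('wrist');im=vision.get_image('wrist')[:,:,::-1]
import pickle;pickle.dump((p,s['position']),open('w15.pkl','wb'))
cv2.imwrite('pics/w15.png',im)
crop(im,250,20,410,140,5,'pics/c15.png')
cv2.imwrite('pics/s15.png',vision.get_image('side')[:,:,::-1])
```

```text
21.55 [ 0.49649421 -0.03562941  0.33310124] [-0.72956559  0.6206749   1.04902325]
```

View pics/c15.png

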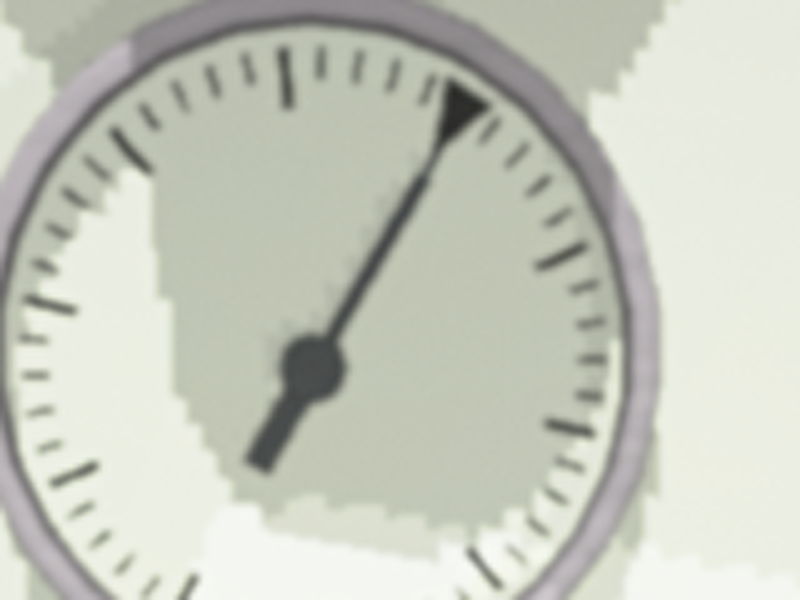

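View pics/s15.png

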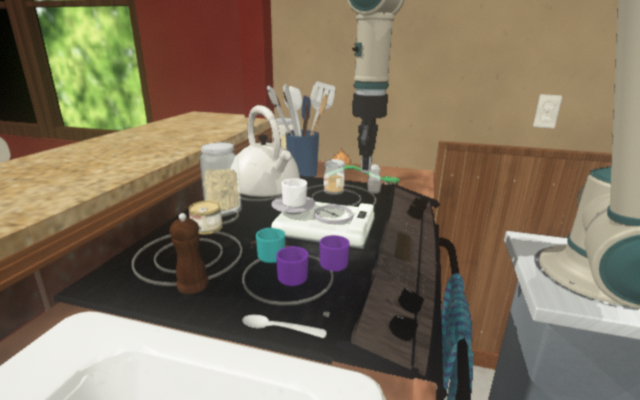

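Run:
```python
from ang import *
import pickle
p,pos=pickle.load(open('w15.pkl','rb'))
g=lambda x,y:(250+x/5,20+y/5)
ang(p,g(313,368),g(437,147),g(438,146)); ang(p,g(313,368),g(258,466),g(469,91))
print(ticket.sign_off())
```

```text
hub [ 0.5668 -0.0294  0.046 ] needle r 0.0328 ang -31.0 wedge r 0.033 ang -31.1 diff n-w 0.09 deg; crown mm 0.1
hub [ 0.5668 -0.0294  0.046 ] needle r 0.0154 ang 149.0 wedge r 0.0408 ang -31.1 diff n-w -179.91 deg; crown mm -113.0
the job is handed in; nothing more can be done
None
```

The scale is tared with the ramekin on it, and the job is handed in at about 22 s of the 67 s allowed.

I set the white ramekin upright on the platform, adjusted it once to within about 2 mm of centre, and let go. I then rolled the thumbwheel to -y in three short strokes with the closed fingertips, so both finger ends touched the wheel together rather than a single one. I read the force between moves. The highest reading on the wheel was 11.9 N, against the 15 N limit.

**Zero mark:** with the arm lifted clear, the wedge point and needle tip agree to about 0.1°. Reading error is about 0.5°, and half a division is 3.6°.

**Scene:** the last side view shows the ramekin standing on the platform. The jar, shaker and mill look unmoved, and the purple and turquoise cups are also where they were.

**Disagreement:** camera estimates of the platform centre differed by up to 6 mm between wrist views and about 10 mm across all cameras. I therefore centred the ramekin by the gap between its foot and the platform edge in a single wrist view.

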